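Square a reed block on the ramp and lay it on its sole

ROBOT

A 6-joint arm with a two-finger parallel gripper is mounted at the origin on the work surface. World frame = base frame: x ahead of the robot, y to its left, z up, the work surface at z = 0. Lengths are in m, angles in degrees, forces in N, time in s.
With the tool pointing down it reaches from about 0.4 to 0.825 m from the base axis. Payload 7 kg.
Tool frame: the origin (TCP) lies at the very end of the fingers, on their centre line; the grasp point (between the pads) lies 19 mm behind it; z points along the fingers, y is the line along which they close (so a half turn about z gives the same grasp; the last joint's range is limited). The gripper opens to 88 mm and grips with 3 to 60 N. Pads are 19 mm wide; open, the fingers measure 130 mm over their backs; the gripper's body (78 mm by 193 mm) begins 47 mm behind the grasp point.
Start: joints at [-50.701, 20.546, 0.682, 0, -70.136, -16.507], TCP at [0.261, -0.622, 0.227] pointing down, gripper open.
Joint ranges: [-176.03, 176.03], [-82.01, 121.73], [-58.28, 71.71], [-173.87, 95.51], [-174.79, -0.11], [-173.66, 173.66]. Speed limits (degrees/s): [136.94, 136.94, 172.46, 180, 180, 180].

INTERFACE

Orientations are given as [roll, pitch, yaw] about the fixed x, y, z axes, in that order (R = Rz(yaw) Ry(pitch) Rx(roll)).
In Python, from plant import r gives the robot as it stands. The module is installed in compiled form; this text tells all that it offers.
- The arm moves only by the tool jog_arm, never from a script. Its arguments are lists of equal length, an entry for each row: "travel": the shift along the tool's x, y, z each as a share of 50 cm, from -1 to 1, a list of three; "dr": the turn, a rotation vector about the tool's x, y, z each as a share of 360 degrees, from -1 to 1, a list of three; "claw": the opening, from 0 (shut) to 1 (fully open). A call has exactly 10 rows; each row is the pose to reach, as a shift and turn from the pose commanded when the call began, along the tool's axes at that moment, turning the shorter way round; what a row does not reach only later rows make up. A row lasts 1/8 s, in which the tool goes at most 62.5 mm and 10.7 degrees, less where a joint would pass 70% of its speed; a pose out of reach is approached as far as the arm can. A call with a number of a shift or a turn outside -1 to 1 is refused whole. A call with a gripper value outside its range is refused whole. The fingers move at their own pace and stop on an object; "newtons" is the grip in N (left out, the last holds). Time passes only in rows, so rows that repeat a pose let the fingers close, or fill a call up. It gives the time, the measured TCP pose, the force, the opening and the grip force at its end, in the units of the state.
- r.get_state(): the state, without advancing time (a new reading comes with each control period).
- r.capture(name): name is "scene" or "top" or "wrist"; returns a dict with "pixels" (420x560x3 uint8, red, green, blue), "range_z" (420x560 float32, m along the optical axis (not along the pixel's ray), 0 where there is no reading), "fx", "fy", "cx", "cy" (pixels), "position" and "attitude" of the camera in the world; the wrist camera has in their place "hand_eye" (4x4, takes a point from camera to tool coordinates, whose origin is the TCP and whose axes are the flange's). Camera axes: x right, y up, looking along -z (the intrinsics and any distortion apply to the point x, -y, -z); pixel columns grow to the right and rows downward; lengths in m; the calibration is good to about 2 mm. A picture is of the moment at which its call begins: read the wrist's pose just before it.
- r.close_job(): hands the job in; it is judged then, once.
Trained networks look in the newest picture that a camera, given by its name, has taken for a name from the list of things; names that differ only in an ending like _2 or _b are one class to them, and where a whole thing is asked for, a point or a joint stands for the part that bears it (a point fixed in the world has none). Each returns a list of dicts, best first, with "conf" (0 to 1); they miss things now and then, are a little off and sometimes report something else, mostly with a low value. They report only what shows in the picture. A call takes as long as a camera call. They do not tell look-alikes from the thing itself.
- r.boxes_of(name, camera): "extent" ([left, top, right, bottom] in pixels, round what is visible of it).
- r.regions_of(name, camera): "pixels" (420x560 bool, what is visible of it) and "extent" ([left, top, right, bottom] in pixels, round what is visible of it).
- r.tip_of(name, camera): "at" ([column, row] in pixels: a listed point, or the origin of a listed thing).
The state is a dict: "time_s": time; "joints": joint angles; "qd": joint speeds; "joint_torque": joint torques, N m; "tcp_pos": TCP position; "eef_rot": TCP orientation; "contact_force": force on the tool from outside, world axes, zero at the start; "moment": the same for the moment, N m; "gripper_width": finger opening in m; "gripper_force": force on a finger pad.
Only numpy, scipy, OpenCV 4.12 (cv2) and the standard library are available. Lean on these libraries where they do the work, as an engineer would, in place of code of your own. Each camera call takes 0.05 s, during which the arm holds its last target. There are 200 camera calls.

TASK

Lay the loose beech reed block on the sloping ramp and push it until it is flat and square against both fences, its long side along the side fence and its end at the foot fence, and let go of it there. Then grasp it again and set it, without dropping it, flat on the dark wooden sole of the same outline so that the edges are flush all round, and let go. Leave the other things on the table where they are.

Things in the scene. Friction and masses are not known exactly. Their poses are not given: they have to be found in the camera images.
- block: The loose reed block: plain pale beech cuboid 80 x 40 x 28 mm (x, y, z), about 55 g, with five dark chamber slots painted on its top. Origin at the centre of its underside; x along its 80 mm length, y along its 40 mm width, z up out of its slotted top. It starts lying flat on the table, slots up. Turned half round it is the same for this job.
- ramp: Fixed plywood ramp, its face sloping 30 degrees up away from the robot, top edge about 85 mm above the table. Origin: inside corner where both fences meet the face, 20 mm above the table. x up the slope, y across it away from the side fence, z square out of the face. Face reaches to x = 130, y = 90 mm. Squared home, the block's origin is at x 40, y 20, z 0 mm, its length along x.
- foot_fence (a point): Middle of the upper edge of the foot fence's inner face (axes as the ramp's): an aluminium strip across the foot of the slope, at ramp x -12 to 0 mm, y -14 to 90 mm, standing only 8 mm above the face. The block may stay where it is laid on the face, or slide down to this fence, depending on friction.
- side_fence (a point): Middle of the upper edge of the side fence's inner face (axes as the ramp's): an aluminium strip running up the slope on the robot's right-hand side, at ramp y -12 to 0 mm, x 0 to 130 mm, standing only 8 mm above the face.
- sole_top (a point): Centre of the top face of the sole: a fixed dark wooden slab 80 x 40 x 12 mm (x along its 80 mm length, y along its 40 mm width, z up), its level top 42 mm above the table, on a steel pedestal 56 x 26 mm and a steel foot plate 100 x 60 x 8 mm. The block belongs on it, outline on outline, either way round.
- canister: Bystander: loose screw-top aluminium canister, 57 mm across, 92 mm tall, standing. Origin at the centre of its underside.
- jar: Bystander: loose squat brown glass jar with tin lid, 72 mm across, 70 mm tall, standing. Origin at the centre of its underside.
- key_cover: Bystander: loose ruby red celluloid key cover, 18 x 60 x 6 mm, lying flat. Origin at the centre of its underside.
- clip: Bystander: loose chrome grille clip, a strip 16 x 50 x 3 mm with upturned ends up to 16 mm high. Origin at the centre of its underside.
Not all that is in view belongs to the job. Of the things shaped like the block, the beech one is meant.

How it is judged:
By the outcome, as a careful person would: the job done as asked, in the order asked, and still so for the second after the job is handed in, with the robot touching nothing.
It also fails if it takes over 64 s, if anything falls off the work surface, if the arm or the gripper's body presses on something with over 40 N, if the wrist force passes 120 N, or if a joint passes its speed limit or range.

## Working session

There is one attempt and no reset: what is moved stays moved. The work goes in short steps, Python scripts to look and compute and a tool call to move; the robot and the scene stay as the last step left them, time stands still between calls to the robot, and variables do not carry over. Pictures are saved under pics/ and viewed, at most 10 in all, crops included, and the job is handed in when it is done.

Besides the shell and the picture viewer there is one more tool, called after "Call:" as name(argument=value, ...) on one line, values as JSON. jog_arm: Moves the arm, as the interface text tells. Its arguments: {"type":"object","properties":{"travel":{"type":"array"},"dr":{"type":"array"},"claw":{"type":"array"},"newtons":{"type":"number"}},"required":["travel","dr","claw"]}

```bash
mkdir -p pics; cat > h.py <<'E'
import numpy as np, cv2
from scipy.spatial.transform import Rotation as R
from plant import r
def cam(n):
    s=r.get_state(); c=r.capture(n)
    if n=='wrist':
        T=np.eye(4);T[:3,:3]=R.from_euler('xyz',s['eef_rot'],degrees=True).as_matrix();T[:3,3]=s['tcp_pos']
        c['T']=T@np.array(c['hand_eye'])
    else:
        T=np.eye(4);a=np.array(c['attitude'],float)
        T[:3,:3]=a if a.shape==(3,3) else R.from_euler('xyz',a,degrees=True).as_matrix()
        T[:3,3]=c['position'];c['T']=T
    return c
def cloud(c):
    d=c['range_z'];v,u=np.mgrid[:d.shape[0],:d.shape[1]]
    p=np.stack([(u-c['cx'])/c['fx']*d,-(v-c['cy'])/c['fy']*d,-d],-1)
    P=p@c['T'][:3,:3].T+c['T'][:3,3];P[d==0]=np.nan
    return P
def save(c,n,roi=None,k=1):
    im=c['pixels'][:,:,::-1]
    if roi: im=im[roi[1]:roi[3],roi[0]:roi[2]]
    cv2.imwrite('pics/'+n,cv2.resize(im,None,fx=k,fy=k,interpolation=cv2.INTER_CUBIC))
E
python3 - <<'E'
from h import *
a=cam('scene');b=cam('top')
print({k:v for k,v in a.items() if k not in('pixels','range_z','T')},{k:v for k,v in b.items() if k not in('pixels','range_z','T')})
im=np.vstack([a['pixels'],b['pixels']])
save(a,'scene.png');save(b,'top.png',k=1.4)
for n,c in(('scene',a),('top',b)):
    P=cloud(c);print(n,np.nanmedian(P[...,2]))
    for t in('block','ramp','sole_top','canister','jar','key_cover','clip'):
        for q in r.boxes_of(t,n)[:4]:
            e=np.array(q['extent']).round().astype(int);m=P[(e[1]+e[3])//2,(e[0]+e[2])//2]
            print(n,t,round(q['conf'],2),e,m.round(4))
print(r.get_state())
E
```

```text
{'fx': 401.90966249092645, 'fy': 401.90966249092645, 'cx': 281.75972033964183, 'cy': 202.46645677060775, 'position': array([1.21688159, 0.21795329, 0.58618579]), 'attitude': array([ 53.0774813 ,  -0.69276208, 105.75040937])} {'fx': 439.17167564878645, 'fy': 439.17167564878645, 'cx': 276.89014364706867, 'cy': 213.3441148035045, 'position': array([0.49356043, 0.03571615, 1.13171361]), 'attitude': array([  4.88069724,   1.08841525, -89.13892116])}
scene 0.0009905636044045263
scene block 0.93 [359 234 401 276] [0.6129 0.2558 0.0299]
scene block 0.9 [438 204 462 241] [0.4641 0.3947 0.0289]
scene block 0.75 [378 204 417 238] [0.4941 0.2829 0.0291]
scene block 0.66 [334 184 366 207] [0.4239 0.1703 0.0272]
scene ramp 0.78 [232 201 297 228] [0.5931 0.01   0.0621]
scene sole_top 0.76 [153 170 201 213] [ 0.5221 -0.2334  0.0232]
scene sole_top 0.71 [237 170 256 177] [ 0.378  -0.1096  0.009 ]
scene canister 0.57 [265 259 301 319] [0.7916 0.1065 0.0792]
scene jar 0.6 [ 88 215 129 264] [ 0.7507 -0.2549  0.0605]
scene key_cover 0.69 [239 171 256 177] [ 0.3774 -0.1072  0.006 ]
scene clip 0.71 [370 28
[... 626 characters left out ...]
8 0.0034]
{'time_s': 0.8, 'joints': array([-5.07001132e+01,  2.05444383e+01,  6.82147656e-01, -1.23701188e-03,
       -7.01368893e+01, -1.65075538e+01]), 'qd': array([ 0.05096062,  0.05458384,  0.0655514 , -0.08502002,  0.07713567,
        0.0246564 ]), 'joint_torque': array([ 1.01535319e-03, -5.82289231e+01,  2.93285233e+01,  7.00191155e+00,
        1.24468730e-02, -4.24865050e-05]), 'tcp_pos': array([ 0.26147275, -0.62226654,  0.22658049]), 'eef_rot': array([-1.79999544e+02,  1.34847456e-03, -1.57208087e+02]), 'contact_force': array([ 0.25756961, -0.10373819,  0.48209964]), 'moment': array([ 0.02272341, -0.01557656, -0.0167572 ]), 'gripper_force': 0.0, 'gripper_width': 0.08780143022994846}
```

View pics/scene.png

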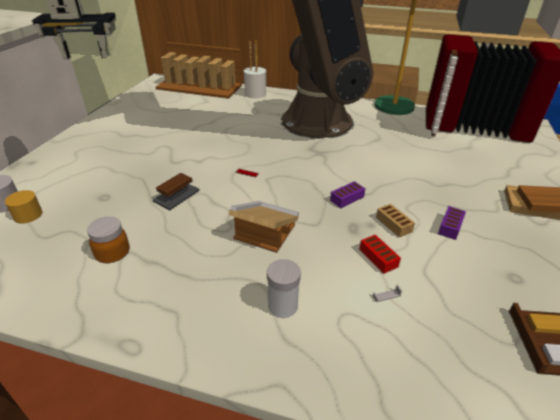

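View pics/top.png

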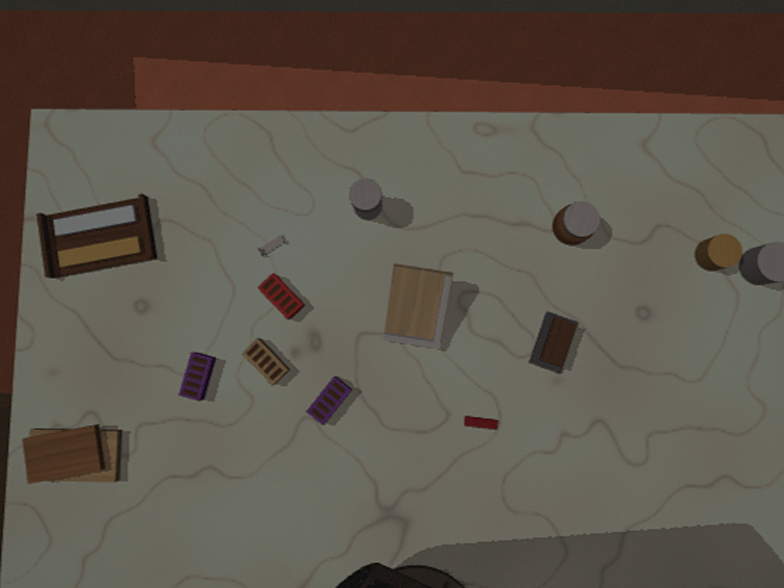

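Scene view: block-like things are the beech one (395,220), red (380,253), purple (348,194) and purple (452,222); in the top image they're at (190,258), (201,211), (235,286) and (141,269). The pale beech one at scene (395,220) / top (190,258) is the target. The ramp is at scene (264,222), the sole at scene (175,185).

```bash
cat >> h.py <<'E'
def rect(P,cen,rad,z0,z1):
    q=P[np.isfinite(P[...,2])];m=(np.hypot(q[:,0]-cen[0],q[:,1]-cen[1])<rad)&(q[:,2]>z0)&(q[:,2]<z1)
    q=q[m];(c,(w,h),a)=cv2.minAreaRect((q[:,:2]*1000).astype(np.float32))
    if w<h: w,h,a=h,w,a+90
    return np.round(c,1),round(w,1),round(h,1),round((a+90)%180-90,1),len(q),round(np.median(q[:,2])*1000,1)
E
python3 - <<'E'
from h import *
a=cam('scene');b=cam('top')
for n,c in(('scene',a),('top',b)):
    P=cloud(c)
    print(n,'block',rect(P,(.475,.278),.055,.022,.036))
    print(n,'sole',rect(P,(.515,-.236),.06,.036,.05))
    q=P[np.isfinite(P[...,2])];m=(np.abs(q[:,0]-.575)<.035)&(np.abs(q[:,1]-.02)<.03)&(q[:,2]>.025);q=q[m]
    for i in range(3):
        A=np.c_[q[:,:2],np.ones(len(q))];s=np.linalg.lstsq(A,q[:,2],rcond=None)[0];e=np.abs(q[:,2]-A@s);q=q[e<max(.003,np.percentile(e,85)) ]
    print('plane',s,'slope',np.degrees(np.arctan(np.hypot(*s[:2]))),'dir',np.degrees(np.arctan2(s[1],s[0])),len(q))
    print('ramp outline',rect(P,(.575,.01),.12,.012,.12))
    for t in('foot_fence','side_fence','ramp','sole_top','block'):
        for d in r.tip_of(t,n)[:2]:
            u,v=np.round(d['at']).astype(int);print(t,round(d['conf'],2),u,v,P[v,u].round(4))
save(a,'crop.png',(370,195,425,245),8)
E
```

```text
scene block (array([474.3, 278.6]), 81.4, 43.0, 45.8, 485, np.float64(28.6))
scene sole (array([ 514.9, -242.8]), 82.3, 45.0, -19.9, 398, np.float64(42.5))
plane [ 0.57059865 -0.0823737  -0.2756319 ] slope 29.964045507608844 dir -8.214674518872402 203
ramp outline (array([573.6,   6.1]), 134.6, 105.5, -8.4, 2050, np.float64(44.8))
foot_fence 0.75 282 208 [0.5196 0.0289 0.0276]
foot_fence 0.46 397 224 [0.5061 0.2832 0.0303]
side_fence 0.91 248 207 [ 0.5722 -0.033   0.0557]
ramp 0.97 265 203 [ 0.5091 -0.015   0.0248]
sole_top 0.59 174 178 [ 0.5013 -0.2488  0.0446]
block 0.92 453 227 [0.479  0.4003 0.0281]
block 0.64 394 223 [0.5018 0.277  0.0282]
top block (array([472. , 279.1]), 80.0, 40.7, 44.4, 513, np.float64(28.8))
top sole (array([ 514.6, -242. ]), 80.0, 40.7, -19.4, 542, np.float64(42.0))
plane [ 0.56901807 -0.09647586 -0.27417182] slope 29.99091032486746 dir -9.622872065388576 616
ramp outline (array([572.6,   6.8]), 133.2, 103.8, -8.3, 2326, np.float64(52.4))
foot_fence 0.66 291 238 [0.5262 0.0216 0.0176]
side_fence 0.92 315 220 [ 0.5695 -0.0357  0.0629]
ramp 0.77 311 242 [ 0.5165 -0.0283  0.0312]
sole_top 0.9 399 245 [ 0.5121 -0.2441  0.0419]
block 0.83 188 256 [0.477  0.2803 0.0256]
block 0.79 139 268 [0.4449 0.4038 0.0237]
```

View pics/crop.png

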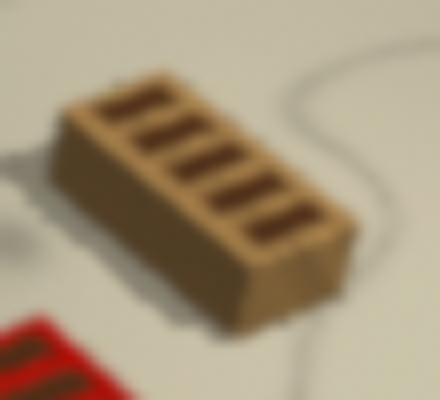

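Crop shows plain pale beech with five dark slots, so this is the right block. Next, go over the sole with the wrist camera.

```bash
cat >> h.py <<'E'
def down(psi): return R.from_euler('xyz',[180,0,psi],degrees=True)
def go(pos,Rt):
    s=r.get_state();Rc=R.from_euler('xyz',s['eef_rot'],degrees=True)
    print('travel',(Rc.inv().apply(np.array(pos)-s['tcp_pos'])/.5).round(4),'dr',((Rc.inv()*Rt).as_rotvec(degrees=True)/360).round(4),'t',round(s['time_s'],2))
E
python3 - <<'E'
from h import *
c=cam('wrist');print(np.array(c['hand_eye']).round(3),c['fx'],c['cx'],c['cy'])
go([.50,-.235,.26],down(160.5))
E
```

```text
[[-0.002  0.966  0.259  0.069]
 [ 1.     0.002  0.    -0.001]
 [-0.     0.259 -0.966 -0.157]
 [ 0.     0.     0.     1.   ]] 367.17033057835175 277.3635302898422 212.12244005722636
travel [-0.7399  0.5293 -0.0669] dr [ 0.     -0.      0.1175] t 1.45
```

Call:
jog_arm(travel=[[-0.07, 0.05, -0.01], [-0.15, 0.11, -0.02], [-0.24, 0.17, -0.03], [-0.33, 0.24, -0.04], [-0.42, 0.3, -0.05], [-0.51, 0.37, -0.06], [-0.6, 0.43, -0.067], [-0.68, 0.49, -0.067], [-0.74, 0.529, -0.067], [-0.74, 0.529, -0.067]], dr=[[0, 0, 0.01], [0, 0, 0.02], [0, 0, 0.035], [0, 0, 0.05], [0, 0, 0.065], [0, 0, 0.08], [0, 0, 0.095], [0, 0, 0.11], [0, 0, 0.1175], [0, 0, 0.1175]], claw=[1, 1, 1, 1, 1, 1, 0.8, 0.8, 0.8, 0.8])

```text
time_s: 2.7
tcp_pos: [0.5013, -0.2332, 0.2601]
eef_rot: [180.0, 0.0, 160.6]
contact_force: [0.7, 0.0, -0.3]
gripper_width: 0.0704
gripper_force: 0.0
```

```bash
python3 - <<'E'
from h import *
c=cam('wrist');P=cloud(c);save(c,'w1.png')
print(rect(P,(.5147,-.2422),.06,.036,.05))
E
python3 - <<'E'
from h import *
Rt=down(171.6)
go([.52,.01,.28],Rt)
E
```

```text
(array([ 515.9, -245.4]), 80.6, 39.4, -19.0, 2822, np.float64(40.7))
travel [ 0.1253  0.4735 -0.0398] dr [ 0.      0.     -0.0305] t 2.75
```

View pics/w1.png

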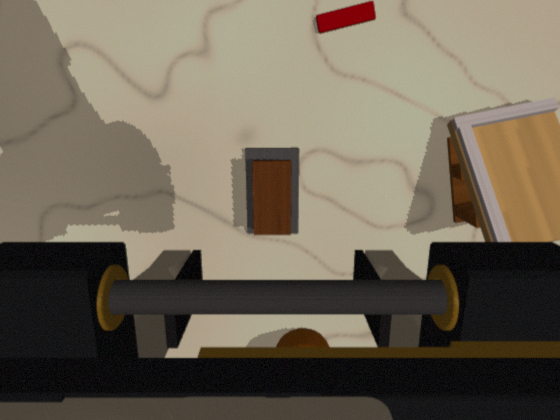

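The wrist view shows the sole at about (272,197), with the ramp's fences at right (460,120) and the key cover at (345,17).

Call:
jog_arm(travel=[[0.01, 0.04, -0.005], [0.02, 0.1, -0.01], [0.03, 0.17, -0.02], [0.04, 0.24, -0.03], [0.045, 0.31, -0.04], [0.05, 0.38, -0.04], [0.05, 0.43, -0.04], [0.05, 0.455, -0.04], [0.05, 0.46, -0.04], [0.05, 0.46, -0.04]], dr=[[0, 0, -0.005], [0, 0, -0.01], [0, 0, -0.015], [0, 0, -0.02], [0, 0, -0.025], [0, 0, -0.03], [0, 0, -0.0305], [0, 0, -0.0305], [0, 0, -0.0305], [0, 0, -0.0305]], claw=[0.8, 0.8, 0.8, 0.8, 0.8, 0.8, 0.8, 0.8, 0.8, 0.8])

```text
time_s: 4.0
tcp_pos: [0.5531, -0.0107, 0.28]
eef_rot: [-180.0, -0.0, 171.4]
contact_force: [0.8, 0.6, -0.8]
gripper_width: 0.0701
gripper_force: 0.0
```

```bash
cat >> h.py <<'E'
def ramp(P,near=(.565,.01)):
    q=P[np.isfinite(P[...,2])];q=q[(np.hypot(q[:,0]-near[0],q[:,1]-near[1])<.12)&(q[:,2]>.012)]
    f=q[np.hypot(q[:,0]-near[0],q[:,1]-near[1])<.035]
    for i in range(4):
        m=f.mean(0);n=np.linalg.svd(f-m,full_matrices=False)[2][2];n*=np.sign(n[2]);d=np.abs((f-m)@n);f=f[d<max(.0015,np.percentile(d,90))]
    h=(q-m)@n
    y=-np.r_[n[0],n[1],0];x=np.array([0,0,1])-n[2]*n;x/=np.linalg.norm(x);y=np.cross(n,x)
    X=(q-m)@x;Y=(q-m)@y
    return q,m,n,x,y,h,X,Y
E
python3 - <<'E'
from h import *
c=cam('wrist');P=cloud(c);save(c,'w2.png')
q,m,n,x,y,h,X,Y=ramp(P)
print('n',n,'slope',np.degrees(np.arccos(n[2])),'yaw',np.degrees(np.arctan2(x[1],x[0])),'m',m)
f=np.abs(h-.008)<.003
F=np.c_[X,Y][f]*1000
print(len(F),F.min(0),F.max(0))
print('X hist',np.histogram(F[:,0],bins=np.arange(-90,90,4)));print('Y hist',np.histogram(F[:,1],bins=np.arange(-90,90,4)))
# origin height from plane: z=.02 line
np.savez('ramp.npz',q=q,m=m,n=n,x=x,y=y)
for t in('foot_fence','side_fence','ramp'):
    for d in r.tip_of(t,'wrist')[:1]:
        u,v=np.round(d['at']).astype(int);print(t,round(d['conf'],2),u,v,P[v,u].round(4),(np.array([(P[v,u]-m)@x,(P[v,u]-m)@y])*1e3).round(1))
E
```

```text
n [ 0.93092763 -0.35109945  0.10051334] slope 84.23126830846273 yaw 159.33602742618615 m [0.53735292 0.01876221 0.35518906]
15757 [-316.46140267  -52.47778848] [37.62991211 86.19676936]
X hist (array([   0,    0,    0,   25,   20,   29,   27,   29,   28,   11,    3,
          0,    0,    0,    1,   19,   47,   67,   96,  118,  106,   60,
         13,  433,  762, 2573,  841,  319, 2301, 2881, 2920, 1453,    0,
          0,    0,    0,    0,    0,    0,    0,    0,    0,    0,    0]), array([-90, -86, -82, -78, -74, -70, -66, -62, -58, -54, -50, -46, -42,
       -38, -34, -30, -26, -22, -18, -14, -10,  -6,  -2,   2,   6,  10,
        14,  18,  22,  26,  30,  34,  38,  42,  46,  50,  54,  58,  62,
        66,  70,  74,  78,  82,  86]))
Y hist (array([   0,    0,    0,    0,    0,    0,    0,    0,    0,   19,   20,
         21,   24,   20,   22,   22,   21,   23,  295,  439,   21,   21,
         22,   21,   24,   23,   20,   23,   66,  331,  769, 1545, 1772,
       1554, 1597, 1546, 1220,  955,  869,  571,  496,  506,  485,  373]), array([-90, -86, -82, -78, -74, -70, -66, -62, -58, -54, -50, -46, -42,
       -38, -34, -30, -26, -22, -18, -14, -10,  -6,  -2,   2,   6,  10,
        14,  18,  22,  26,  30,  34,  38,  42,  46,  50,  54,  58,  62,
        66,  70,  74,  78,  82,  86]))
foot_fence 0.65 296 145 [0.5212 0.0147 0.0214] [-330.7    9.5]
side_fence 0.59 262 196 [ 0.5675 -0.0302  0.0474] [-310.7   35.2]
ramp 0.6 260 145 [ 0.5152 -0.025   0.021 ] [-332.    48.8]
```

View pics/w2.png

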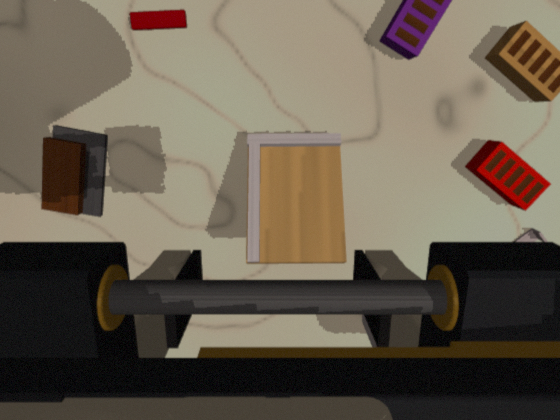

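The picture shows the whole ramp: foot fence along row 139 (columns 248–341), side fence along column 254. My fit was polluted by gripper points, so I'll filter them out.

```bash
sed -i "s/(q\[:,2\]>.012)\]/(q[:,2]>.012)\&(q[:,2]<.1)]/" h.py; python3 - <<'E'
from h import *
c=cam('wrist');P=cloud(c)
q,m,n,x,y,h,X,Y=ramp(P)
print('n',n,'slope',np.degrees(np.arccos(n[2])),'yaw',np.degrees(np.arctan2(x[1],x[0])),'m',m)
f=np.abs(h-.0085)<.003
F=np.c_[X,Y][f]*1000
print('X',*zip(*[(b,a) for a,b in zip(*np.histogram(F[:,0],bins=np.arange(-80,90,3)))if a]));print('Y',*zip(*[(b,a) for a,b in zip(*np.histogram(F[:,1],bins=np.arange(-80,90,2)))if a]))
foot=F[(F[:,1]>-15)&(F[:,0]<-10)];side=F[(F[:,0]>-15)&(F[:,1]<0)]
for nm,g,a,b in(('foot',foot,1,0),('side',side,0,1)):
    p=np.polyfit(g[:,a],g[:,b],1);res=g[:,b]-np.polyval(p,g[:,a]);print(nm,p,np.percentile(g[:,b],[1,50,99]),np.percentile(res,[1,99]),len(g))
fc=np.abs(h)<.003;print('face',np.percentile(X[fc],[0.3,99.7]),np.percentile(Y[fc],[.3,99.7]))
np.savez('ramp.npz',m=m,n=n,x=x,y=y)
E
```

```text
n [-0.4952107   0.07258381  0.8657355 ] slope 30.033203813874565 yaw -8.33855797028838 m [0.56549342 0.00999033 0.04344516]
X (np.int64(-65), np.int64(-62), np.int64(-59), np.int64(-56), np.int64(-53), np.int64(-50), np.int64(-47), np.int64(-44), np.int64(-41), np.int64(-38), np.int64(-35), np.int64(-32), np.int64(-29), np.int64(-26), np.int64(-23), np.int64(-20), np.int64(-17), np.int64(-14), np.int64(-11), np.int64(-8), np.int64(-5), np.int64(-2), np.int64(1), np.int64(4), np.int64(7), np.int64(10), np.int64(13), np.int64(16), np.int64(19), np.int64(22), np.int64(25), np.int64(28), np.int64(31), np.int64(34), np.int64(37), np.int64(40), np.int64(43), np.int64(46), np.int64(49), np.int64(52), np.int64(55), np.int64(58), np.int64(61), np.int64(64), np.int64(67), np.int64(70), np.int64(73), np.int64(76), np.int64(79)) (np.int64(1), np.int64(172), np.int64(235), np.int64(228), np.int64(237), np.int64(152), np.int64(27), np.int64(30), np.int64(29), np.int64(25), np.int64(31), np.int64(26), np.int64(28), np.int64(30), np.int64(28), np.int64(28), np.int64(30), np.int64(28), np.int64(32), 
[... 1510 characters left out ...]
), np.int64(22), np.int64(22), np.int64(20), np.int64(13), np.int64(21), np.int64(22), np.int64(20), np.int64(19), np.int64(15), np.int64(18), np.int64(21), np.int64(21), np.int64(19), np.int64(14), np.int64(19), np.int64(21), np.int64(21), np.int64(20), np.int64(16), np.int64(19), np.int64(21), np.int64(22), np.int64(19), np.int64(22), np.int64(19), np.int64(20), np.int64(22), np.int64(20), np.int64(18), np.int64(17))
foot [-1.24629862e-02 -5.45718832e+01] [-61.45272761 -54.67947267 -48.85245884] [-6.52040601  6.07095776] 613
side [-1.42066211e-03 -4.79892495e+01] [-54.01282859 -48.03564233 -42.0833072 ] [-6.01035198  5.93740167] 1032
face [-0.04970734  0.08055251] [-0.05576716  0.04764617]
```

```bash
python3 - <<'E'
from h import *
go([.485,.291,.22],down(-135))
E
```

```text
travel [0.2247 0.576  0.1203] dr [-0.      0.     -0.1488] t 4.25
```

Call:
jog_arm(travel=[[0.02, 0.05, 0], [0.04, 0.12, 0], [0.07, 0.2, 0], [0.1, 0.28, 0.02], [0.13, 0.36, 0.05], [0.16, 0.44, 0.08], [0.19, 0.51, 0.1], [0.22, 0.56, 0.12], [0.2247, 0.576, 0.12], [0.2247, 0.576, 0.12]], dr=[[0, 0, -0.01], [0, 0, -0.025], [0, 0, -0.045], [0, 0, -0.065], [0, 0, -0.085], [0, 0, -0.105], [0, 0, -0.125], [0, 0, -0.14], [0, 0, -0.1488], [0, 0, -0.1488]], claw=[0.8, 0.8, 0.8, 0.8, 0.8, 0.8, 0.8, 0.8, 0.8, 0.8])

```text
time_s: 5.5
tcp_pos: [0.4848, 0.2919, 0.2199]
eef_rot: [-180.0, -0.0, -134.9]
contact_force: [0.5, -1.0, -0.3]
gripper_width: 0.0701
gripper_force: 0.0
```

```bash
python3 - <<'E'
from h import *
c=cam('wrist');P=cloud(c)
b=rect(P,(.4725,.279),.055,.021,.036);print(b)
psi=b[3]-180
print(psi)
go([b[0][0]/1e3,b[0][1]/1e3,.008],down(psi))
E
```

```text
(array([473.5, 277. ]), 80.0, 40.0, 45.0, 3483, np.float64(26.8))
-135.0
travel [ 0.0366 -0.0042  0.4241] dr [-0. -0. -0.] t 5.55
```

Call:
jog_arm(travel=[[0.0366, -0.0042, 0.05], [0.0366, -0.0042, 0.12], [0.0366, -0.0042, 0.2], [0.0366, -0.0042, 0.28], [0.0366, -0.0042, 0.34], [0.0366, -0.0042, 0.38], [0.0366, -0.0042, 0.41], [0.0366, -0.0042, 0.418], [0.0366, -0.0042, 0.418], [0.0366, -0.0042, 0.418]], dr=[[0, 0, 0], [0, 0, 0], [0, 0, 0], [0, 0, 0], [0, 0, 0], [0, 0, 0], [0, 0, 0], [0, 0, 0], [0, 0, 0], [0, 0, 0]], claw=[0.8, 0.8, 0.8, 0.8, 0.8, 0.8, 0.8, 0.8, 0.8, 0.3], newtons=15)

```text
time_s: 6.8
tcp_pos: [0.4739, 0.2775, 0.0119]
eef_rot: [180.0, 0.1, -135.0]
contact_force: [0.2, 0.3, 0.4]
gripper_width: 0.0647
gripper_force: 0.0
```

Call:
jog_arm(travel=[[0, 0, 0], [0, 0, 0], [0, 0, 0], [0, 0, 0], [0, 0, 0], [0, 0, -0.03], [0, 0, -0.08], [0, 0, -0.16], [0, 0, -0.24], [0, 0, -0.28]], dr=[[0, 0, 0], [0, 0, 0], [0, 0, 0], [0, 0, 0], [0, 0, 0], [0, 0, 0], [0, 0, 0], [0, 0, 0], [0, 0, 0], [0, 0, 0]], claw=[0.3, 0.3, 0.3, 0.3, 0.3, 0.3, 0.3, 0.3, 0.3, 0.3], newtons=15)

```text
time_s: 8.05
tcp_pos: [0.4742, 0.2776, 0.1544]
eef_rot: [-180.0, 0.2, -134.9]
contact_force: [0.8, 0.5, -0.8]
gripper_width: 0.0396
gripper_force: 15.0
```

```bash
cat >> h.py <<'E'
_d=np.load('ramp.npz') if __import__('os').path.exists('ramp.npz') else None
if _d is not None:
    rx,ry,rn=_d['x'],_d['y'],_d['n'];O=_d['m']-.0489*rx-.0421*ry+np.array([0,0,.001])
    RR=R.from_matrix(np.c_[-rx,ry,-rn])
    def rp(a,b,c): return O+(a*rx+b*ry+c*rn)/1000
    def inramp(p): return np.round([(p-O)@rx*1e3,(p-O)@ry*1e3,(p-O)@rn*1e3],1)
E
python3 - <<'E'
from h import *
c=cam('wrist')
print('O',O)
go(rp(52,28,75),RR)
E
```

```text
O [ 0.51750106 -0.02552518  0.01997062]
travel [ 0.3166 -0.4678  0.0891] dr [ 0.0392 -0.0763  0.1447] t 8.1
```

Call:
jog_arm(travel=[[0.02, -0.03, 0], [0.06, -0.08, 0], [0.1, -0.15, 0], [0.15, -0.22, 0], [0.2, -0.29, 0.01], [0.24, -0.36, 0.03], [0.28, -0.42, 0.06], [0.31, -0.46, 0.08], [0.3166, -0.4678, 0.0891], [0.3166, -0.4678, 0.0891]], dr=[[0.003, -0.005, 0.01], [0.007, -0.013, 0.025], [0.012, -0.024, 0.045], [0.0175, -0.034, 0.065], [0.023, -0.045, 0.085], [0.028, -0.055, 0.105], [0.033, -0.065, 0.124], [0.037, -0.073, 0.138], [0.0392, -0.0763, 0.1447], [0.0392, -0.0763, 0.1447]], claw=[0.3, 0.3, 0.3, 0.3, 0.3, 0.3, 0.3, 0.3, 0.3, 0.3])

```text
time_s: 9.35
tcp_pos: [0.5496, -0.0024, 0.1487]
eef_rot: [180.0, 25.6, 171.7]
contact_force: [0.2, -0.5, -2.4]
gripper_width: 0.0399
gripper_force: 15.0
```

```bash
python3 - <<'E'
from h import *
s=r.get_state();print(inramp(s['tcp_pos']))
go(rp(50,26,14.5),RR)
E
```

```text
[89.  27.5 97.3]
travel [ 0.0651 -0.003   0.171 ] dr [ 0.0001 -0.0123  0.0002] t 9.35
```

Call:
jog_arm(travel=[[0, 0, 0], [0.01, 0, 0.005], [0.03, -0.001, 0.02], [0.05, -0.003, 0.05], [0.065, -0.003, 0.09], [0.065, -0.003, 0.125], [0.065, -0.003, 0.15], [0.065, -0.003, 0.165], [0.065, -0.003, 0.171], [0.065, -0.003, 0.171]], dr=[[0, -0.006, 0], [0, -0.0123, 0], [0, -0.0123, 0], [0, -0.0123, 0], [0, -0.0123, 0], [0, -0.0123, 0], [0, -0.0123, 0], [0, -0.0123, 0], [0, -0.0123, 0], [0, -0.0123, 0]], claw=[0.3, 0.3, 0.3, 0.3, 0.3, 0.3, 0.3, 0.3, 0.3, 0.3])

```text
time_s: 10.6
tcp_pos: [0.5784, -0.0082, 0.1162]
eef_rot: [179.6, 24.1, 172.0]
contact_force: [-0.9, -0.4, -1.2]
gripper_width: 0.0396
gripper_force: 15.0
```

```bash
python3 - <<'E'
from h import *
s=r.get_state();print(inramp(s['tcp_pos']),s['contact_force'])
go(rp(50,26,12),RR)
E
```

```text
[98.1 26.  54.4] [-0.9107539  -0.36628443 -1.18627968]
travel [ 0.087  -0.0004  0.0943] dr [ 0.0014 -0.0164  0.0007] t 10.6
```

```bash
python3 - <<'E'
from h import *
s=r.get_state();print(s['joints'].round(2),s['qd'].round(2))
E
```

```text
[  12.49    5.19  -58.22   64.99   -8.73 -173.58] [ 0.25  0.35  0.06 -0.13  0.07 -0.02]
```

The arm can't reach a full 30° lean this close, since joint 3 is at its limit. I'll lean the tool only about 10° and let the block swivel about the finger axis, which lies along ramp y.

```bash
cat >> h.py <<'E'
def RT(T):
    hh=np.r_[rx[:2],0];hh/=np.linalg.norm(hh);t=np.radians(T)
    z=np.sin(t)*hh-np.cos(t)*np.array([0,0,1]);y=np.r_[ry[:2],0];y/=np.linalg.norm(y)
    return R.from_matrix(np.c_[np.cross(y,z),y,z])
E
python3 - <<'E'
from h import *
go(rp(80,28,60),RT(10))
E
```

```text
travel [ 0.0372  0.0042 -0.0073] dr [0.0012 0.0393 0.001 ] t 10.6
```

Call:
jog_arm(travel=[[0, 0, -0.04], [0, 0, -0.06], [0, 0, -0.06], [0.01, 0.001, -0.06], [0.02, 0.003, -0.05], [0.03, 0.004, -0.03], [0.037, 0.0042, -0.01], [0.037, 0.0042, -0.007], [0.037, 0.0042, -0.007], [0.037, 0.0042, -0.007]], dr=[[0, 0.008, 0], [0, 0.016, 0], [0.001, 0.025, 0.001], [0.0012, 0.034, 0.001], [0.0012, 0.0393, 0.001], [0.0012, 0.0393, 0.001], [0.0012, 0.0393, 0.001], [0.0012, 0.0393, 0.001], [0.0012, 0.0393, 0.001], [0.0012, 0.0393, 0.001]], claw=[0.3, 0.3, 0.3, 0.3, 0.3, 0.3, 0.3, 0.3, 0.3, 0.3])

```text
time_s: 11.85
tcp_pos: [0.5607, -0.0035, 0.112]
eef_rot: [180.0, 10.0, 171.7]
contact_force: [0.2, 0.9, -0.6]
gripper_width: 0.0398
gripper_force: 15.0
```

```bash
python3 - <<'E'
from h import *
s=r.get_state();print(inramp(s['tcp_pos']),s['joints'].round(1))
go(rp(55,28,40),RT(10))
E
```

```text
[80.3 28.1 59.9] [  23.2   10.4  -34.4    8.7  -36.9 -128.1]
travel [ 0.034  -0.0002  0.0547] dr [ 0.  0. -0.] t 11.85
```

Call:
jog_arm(travel=[[0.005, 0.002, 0.01], [0.01, 0.004, 0.03], [0.015, 0.006, 0.05], [0.02, 0.008, 0.065], [0.025, 0.008, 0.075], [0.025, 0.008, 0.079], [0.025, 0.008, 0.079], [0.025, 0.008, 0.079], [0.025, 0.008, 0.079], [0.025, 0.008, 0.079]], dr=[[0, 0, 0], [0, 0, 0], [0, 0, 0], [0, 0, 0], [0, 0, 0], [0, 0, 0], [0, 0, 0], [0, 0, 0], [0, 0, 0], [0, 0, 0]], claw=[0.3, 0.3, 0.3, 0.3, 0.3, 0.3, 0.3, 0.3, 0.3, 0.3], newtons=5)

```text
time_s: 13.1
tcp_pos: [0.5559, 0.0014, 0.0708]
eef_rot: [180.0, 10.0, 171.7]
contact_force: [-0.7, 0.1, -0.8]
gripper_width: 0.0401
gripper_force: 5.0
```

Call:
jog_arm(travel=[[-0.001, 0, 0.003], [-0.002, 0, 0.006], [-0.003, 0, 0.009], [-0.004, 0, 0.012], [-0.005, 0, 0.015], [-0.006, 0, 0.018], [-0.007, 0, 0.021], [-0.008, 0, 0.0235], [-0.0085, 0, 0.0245], [-0.0085, 0, 0.0245]], dr=[[0, 0, 0], [0, 0, 0], [0, 0, 0], [0, 0, 0], [0, 0, 0], [0, 0, 0], [0, 0, 0], [0, 0, 0], [0, 0, 0], [0, 0, 0]], claw=[0.3, 0.3, 0.3, 0.3, 0.3, 0.3, 0.3, 0.3, 0.3, 0.3], newtons=4)

```text
time_s: 14.35
tcp_pos: [0.5623, 0.0005, 0.0594]
eef_rot: [180.0, 10.0, 171.7]
contact_force: [-0.5, 1.0, -0.2]
gripper_width: 0.0401
gripper_force: 4.0
```

```bash
cat >> h.py <<'E'
def blk(c):
    P=cloud(c);q=P[np.isfinite(P[...,2])];X,Y,h=((q-O)@rx,(q-O)@ry,(q-O)@rn)
    m=(np.abs(X-.05)<.08)&(np.abs(Y-.035)<.055)&(h>.021)&(h<.038)
    (a,(w,l),g)=cv2.minAreaRect((np.c_[X,Y][m]*1000).astype(np.float32))
    A=np.c_[X[m],Y[m],np.ones(m.sum())];s=np.linalg.lstsq(A,h[m],rcond=None)[0]
    return 'block ctr',np.round(a,1),round(w,1),round(l,1),'ang',round(g,1),'h',round(np.median(h[m])*1e3,1),'tilt deg',np.degrees(s[:2]).round(1),m.sum()
E
python3 - <<'E'
from h import *
s=r.get_state();print(inramp(s['tcp_pos']),s['contact_force'])
c=cam('scene');save(c,'s2.png',(220,180,310,250),6)
E
```

```text
[54.8 32.3 13.8] [-0.54360374  0.95993521 -0.2413879 ]
```

View pics/s2.png

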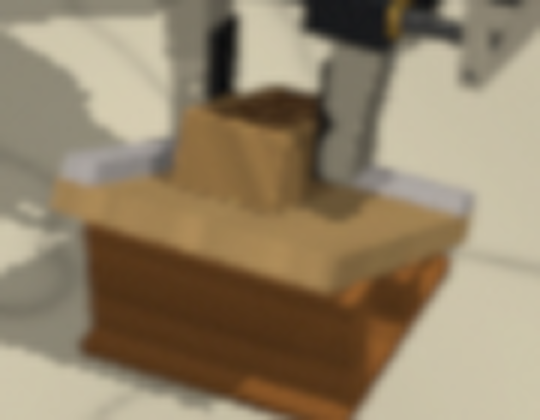

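The block lies on the ramp face between the fingers, at about (250,150) in the crop. I'll release and back off.

Call:
jog_arm(travel=[[0, 0, 0], [0, 0, 0], [0, 0, 0], [0, 0, 0], [0, 0, -0.01], [0, 0, -0.03], [0, 0, -0.06], [0, 0, -0.09], [0, 0, -0.11], [0, 0, -0.11]], dr=[[0, 0, 0], [0, 0, 0], [0, 0, 0], [0, 0, 0], [0, 0, 0], [0, 0, 0], [0, 0, 0], [0, 0, 0], [0, 0, 0], [0, 0, 0]], claw=[0.6, 0.6, 0.6, 0.6, 0.6, 0.6, 0.6, 0.6, 0.3, 0])

```text
time_s: 15.65
tcp_pos: [0.553, 0.0021, 0.1146]
eef_rot: [179.9, 10.1, 171.7]
contact_force: [-0.7, 0.5, -0.2]
gripper_width: 0.038
gripper_force: 0.0
```

```bash
python3 - <<'E'
from h import *
s=r.get_state();print(inramp(s['tcp_pos']))
for n in('wrist','top','scene'): print(n,blk(cam(n)))
E
```

```text
[74.3 32.5 66.3]
wrist ('block ctr', array([48.1, 32. ]), 40.1, 68.9, 'ang', 89.9, 'h', np.float64(27.2), 'tilt deg', array([-0.1,  0.1]), np.int64(8287))
top ('block ctr', array([90.1, 34.6]), 11.0, 38.5, 'ang', 6.6, 'h', np.float64(28.6), 'tilt deg', array([-22.9,   1. ]), np.int64(67))
scene ('block ctr', array([53.4, 34. ]), 40.3, 85.2, 'ang', 89.6, 'h', np.float64(29.0), 'tilt deg', array([-2.4, -3.6]), np.int64(222))
```

Call:
jog_arm(travel=[[-0.03, 0, -0.011], [-0.06, 0, -0.022], [-0.0714, 0, -0.026], [-0.075, 0, -0.016], [-0.082, 0, 0.004], [-0.09, 0, 0.024], [-0.098, 0, 0.046], [-0.104, 0, 0.064], [-0.109, 0, 0.0774], [-0.109, 0, 0.0774]], dr=[[0, 0, 0], [0, 0, 0], [0, 0, 0], [0, 0, 0], [0, 0, 0], [0, 0, 0], [0, 0, 0], [0, 0, 0], [0, 0, 0], [0, 0, 0]], claw=[0, 0, 0, 0, 0, 0, 0, 0, 0, 0])

```text
time_s: 17.05
tcp_pos: [0.6122, -0.0072, 0.0841]
eef_rot: [-180.0, 9.9, 171.6]
contact_force: [0.3, 0.2, -0.8]
gripper_width: 0.0005
gripper_force: 0.0
```

Call:
jog_arm(travel=[[0.005, 0, 0.0018], [0.01, 0, 0.0036], [0.015, 0, 0.0054], [0.02, 0, 0.0072], [0.025, 0, 0.009], [0.03, 0, 0.011], [0.034, 0, 0.0124], [0.037, 0, 0.0135], [0.04, 0, 0.0146], [0.04, 0, 0.0146]], dr=[[0, 0, 0], [0, 0, 0], [0, 0, 0], [0, 0, 0], [0, 0, 0], [0, 0, 0], [0, 0, 0], [0, 0, 0], [0, 0, 0], [0, 0, 0]], claw=[0, 0, 0, 0, 0, 0, 0, 0, 0, 0])

```text
time_s: 18.3
tcp_pos: [0.5939, -0.0043, 0.074]
eef_rot: [180.0, 10.0, 171.7]
contact_force: [0.3, -0.0, 0.7]
gripper_width: 0.0001
gripper_force: 0.0
```

```bash
python3 - <<'E'
from h import *
s=r.get_state();print(inramp(s['tcp_pos']),s['gripper_width'],(RT(10).inv().apply(s['contact_force'])).round(1))
for n in('wrist','scene'): print(n,blk(cam(n)))
E
```

```text
[89.8 32.1 10.5] 6.480719933802623e-05 [-0.4  0.  -0.7]
wrist ('block ctr', array([46.4, 31.9]), 40.4, 92.0, 'ang', 89.9, 'h', np.float64(27.3), 'tilt deg', array([0.2, 0.1]), np.int64(16907))
scene ('block ctr', array([56.9, 36.7]), 36.0, 111.9, 'ang', 87.6, 'h', np.float64(29.1), 'tilt deg', array([ 0.9, -4.4]), np.int64(260))
```

Call:
jog_arm(travel=[[0.0005, 0, 0.0002], [0.001, 0, 0.0004], [0.0015, 0, 0.0005], [0.002, 0, 0.0007], [0.0025, 0, 0.0009], [0.003, 0, 0.0011], [0.0035, 0, 0.0012], [0.0035, 0, 0.0012], [0.0035, 0, 0.0012], [0.0035, 0, 0.0012]], dr=[[0, 0, 0], [0, 0, 0], [0, 0, 0], [0, 0, 0], [0, 0, 0], [0, 0, 0], [0, 0, 0], [0, 0, 0], [0, 0, 0], [0, 0, 0]], claw=[0, 0, 0, 0, 0, 0, 0, 0, 0, 0])

```text
time_s: 19.65
tcp_pos: [0.5925, -0.004, 0.0732]
eef_rot: [180.0, 10.0, 171.7]
contact_force: [0.5, -0.8, -0.7]
gripper_width: 0.0003
gripper_force: 0.1
```

```bash
python3 - <<'E'
from h import *
s=r.get_state();print(inramp(s['tcp_pos']),s['gripper_width'],(RT(10).inv().apply(s['contact_force'])).round(1))
for n in('wrist',):
    c=cam(n);P=cloud(c);q=P[np.isfinite(P[...,2])];X,Y,h=((q-O)@rx*1e3,(q-O)@ry*1e3,(q-O)@rn*1e3)
    m=(h>22)&(h<31)&(Y>0)&(Y<60)&(X<60)&(X>-20);print('block low end',X[m].min(),np.percentile(X[m],.5),'ys',np.percentile(Y[m],[.5,99.5]))
    m=(np.abs(h-8)<2.5)&(X<15)&(Y>60)&(Y<90);print('fence',np.percentile(X[m],[1,99]),m.sum())
E
```

```text
[88.2 32.1 10.5] 0.0002878833483683984 [-0.5 -0.7  0.8]
block low end -1.355342463575363 -0.4968922492651482 ys [12.36695732 51.73338906]
fence [-13.21654536  -0.76949643] 1502
```

Call:
jog_arm(travel=[[0.0005, 0, 0.0002], [0.001, 0, 0.0004], [0.0015, 0, 0.0005], [0.002, 0, 0.0007], [0.0025, 0, 0.0009], [0.003, 0, 0.0011], [0.003, 0, 0.0011], [0.003, 0, 0.0011], [0.003, 0, 0.0011], [0.003, 0, 0.0011]], dr=[[0, 0, 0], [0, 0, 0], [0, 0, 0], [0, 0, 0], [0, 0, 0], [0, 0, 0], [0, 0, 0], [0, 0, 0], [0, 0, 0], [0, 0, 0]], claw=[0, 0, 0, 0, 0, 0, 0, 0, 0, 0])

```text
time_s: 20.95
tcp_pos: [0.5921, -0.0036, 0.0731]
eef_rot: [180.0, 10.1, 171.7]
contact_force: [4.7, -2.1, 4.7]
gripper_width: 0.0004
gripper_force: 3.2
```

```bash
python3 - <<'E'
from h import *
s=r.get_state();print(inramp(s['tcp_pos']),s['gripper_width'],(RT(10).inv().apply(s['contact_force'])).round(1))
E
```

```text
[87.8 32.5 10.7] 0.0003940606788432275 [-5.7 -1.4 -3.7]
```

Foot fence contact confirmed: 5.7 N and the TCP stalled at ramp x 87.8. Next is the side push.

Call:
jog_arm(travel=[[-0.0113, 0, -0.004], [-0.004, 0, -0.025], [0.0127, 0, -0.07], [0.04, 0.03, -0.06], [0.08, 0.08, -0.045], [0.1048, 0.111, -0.0365], [0.1, 0.111, -0.02], [0.09, 0.111, 0.005], [0.081, 0.111, 0.0295], [0.081, 0.111, 0.0295]], dr=[[0, 0, 0], [0, 0, 0], [0, 0, 0], [0, 0, 0], [0, 0, 0], [0, 0, 0], [0, 0, 0], [0, 0, 0], [0, 0, 0], [0, 0, 0]], claw=[0, 0, 0, 0, 0, 0, 0, 0, 0, 0])

```text
time_s: 22.2
tcp_pos: [0.5621, 0.0554, 0.0494]
eef_rot: [-179.9, 9.9, 171.6]
contact_force: [-0.7, 0.4, 0.7]
gripper_width: 0.0004
gripper_force: 0.0
```

```bash
python3 - <<'E'
from h import *
s=r.get_state();print(inramp(s['tcp_pos']),s['gripper_width'],(RT(10).inv().apply(s['contact_force'])).round(1))
go(rp(42,63,12),RT(10))
E
```

```text
[42.7 86.5  9.3] 0.0004310849335839051 [ 0.6  0.3 -0.8]
travel [ 0.0032 -0.0471 -0.0045] dr [-0.0003 -0.0004 -0.0002] t 22.2
```

Call:
jog_arm(travel=[[0.002, -0.006, -0.004], [0.003, -0.012, -0.0045], [0.003, -0.018, -0.0045], [0.003, -0.024, -0.0045], [0.003, -0.03, -0.0045], [0.003, -0.036, -0.0045], [0.003, -0.041, -0.0045], [0.003, -0.045, -0.0045], [0.003, -0.047, -0.0045], [0.003, -0.047, -0.0045]], dr=[[0, 0, 0], [0, 0, 0], [0, 0, 0], [0, 0, 0], [0, 0, 0], [0, 0, 0], [0, 0, 0], [0, 0, 0], [0, 0, 0], [0, 0, 0]], claw=[0, 0, 0, 0, 0, 0, 0, 0, 0, 0])

```text
time_s: 23.45
tcp_pos: [0.5571, 0.0336, 0.0529]
eef_rot: [180.0, 10.0, 171.7]
contact_force: [0.5, 1.3, 0.8]
gripper_width: 0.0007
gripper_force: 0.4
```

```bash
cat >> h.py <<'E'
def edges(c,ym=55):
    P=cloud(c);q=P[np.isfinite(P[...,2])];X,Y,h=((q-O)@rx*1e3,(q-O)@ry*1e3,(q-O)@rn*1e3)
    m=(h>24)&(h<31)&(Y>-15)&(Y<ym)&(X<100)&(X>-20)
    print('block x',np.percentile(X[m],[.5,99.5]).round(1),'y',np.percentile(Y[m],[.5,99.5]).round(1))
    for a in(5,25,45,65):
        k=m&(abs(X-a)<4);print('  at x',a,'y',np.percentile(Y[k],[1,99]).round(1) if k.sum()>9 else None)
    k=(np.abs(h-8)<2.5)&(Y<5)&(X>90)&(X<125);print('side fence y',np.percentile(Y[k],[1,99]).round(1) if k.sum()>9 else None)
    k=(np.abs(h-8)<2.5)&(X<5)&(Y>50)&(Y<88);print('foot fence x',np.percentile(X[k],[1,99]).round(1) if k.sum()>9 else None)
E
python3 - <<'E'
from h import *
s=r.get_state();print(inramp(s['tcp_pos']),s['gripper_width'],(RT(10).inv().apply(s['contact_force'])).round(1))
edges(cam('wrist'),42)
E
```

```text
[43.  64.2 13.2] 0.0006764262954664287 [-0.4  1.4 -0.7]
block x [-0.6 30.1] y [ 8.6 41.8]
  at x 5 y [ 9.  41.7]
  at x 25 y [ 8.7 41.8]
  at x 45 y None
  at x 65 y None
side fence y None
foot fence x [-61.3  -1.1]
```

Call:
jog_arm(travel=[[0, -0.003, 0], [0, -0.006, 0], [0, -0.009, 0], [0, -0.012, 0], [0, -0.0145, 0], [0, -0.0155, 0], [0, -0.0165, 0], [0, -0.0175, 0], [0, -0.0175, 0], [0, -0.0175, 0]], dr=[[0, 0, 0], [0, 0, 0], [0, 0, 0], [0, 0, 0], [0, 0, 0], [0, 0, 0], [0, 0, 0], [0, 0, 0], [0, 0, 0], [0, 0, 0]], claw=[0, 0, 0, 0, 0, 0, 0, 0, 0, 0])

```text
time_s: 24.75
tcp_pos: [0.5556, 0.0257, 0.0528]
eef_rot: [179.9, 10.0, 171.7]
contact_force: [-3.2, 8.4, 1.3]
gripper_width: 0.0007
gripper_force: 3.9
```

```bash
python3 - <<'E'
from h import *
s=r.get_state();print(inramp(s['tcp_pos']),s['gripper_width'],(RT(10).inv().apply(s['contact_force'])).round(1))
edges(cam('wrist'),42)
E
```

```text
[42.6 56.2 13.2] 0.0007133229342918191 [ 4.1  7.8 -2.1]
block x [-0.6 29.8] y [ 0.5 40. ]
  at x 5 y [ 0.9 40. ]
  at x 25 y [ 0.7 39.8]
  at x 45 y None
  at x 65 y None
side fence y None
foot fence x [-61.4  -1.1]
```

```bash
python3 - <<'E'
from h import *
go(rp(43,70,14),RT(10));go(rp(50,60,60),RT(10)); go(rp(85,25,90),RT(10))
E
```

```text
travel [-0.0002  0.0277 -0.0016] dr [ 0.0002 -0.0001  0.    ] t 24.8
travel [ 0.0182  0.0078 -0.0929] dr [ 0.0002 -0.0001  0.    ] t 24.8
travel [-0.027  -0.0622 -0.1733] dr [ 0.0002 -0.0001  0.    ] t 24.8
```

Call:
jog_arm(travel=[[0, 0.01, 0], [0, 0.025, -0.002], [0.003, 0.028, -0.02], [0.012, 0.02, -0.06], [0.018, 0.008, -0.093], [0.005, -0.02, -0.12], [-0.01, -0.04, -0.145], [-0.02, -0.055, -0.165], [-0.027, -0.062, -0.173], [-0.027, -0.062, -0.173]], dr=[[0, 0, 0], [0, 0, 0], [0, 0, 0], [0, 0, 0], [0, 0, 0], [0, 0, 0], [0, 0, 0], [0, 0, 0], [0, 0, 0], [0, 0, 0]], claw=[0, 0, 0, 0, 0, 0, 0.7, 0.7, 0.7, 0.7])

```text
time_s: 26.05
tcp_pos: [0.5496, -0.0057, 0.1405]
eef_rot: [180.0, 10.0, 171.6]
contact_force: [-0.3, 1.0, 0.0]
gripper_width: 0.0348
gripper_force: 0.0
```

```bash
python3 - <<'E'
from h import *
s=r.get_state();print(inramp(s['tcp_pos']),s['gripper_width'],s['contact_force'])
c=cam('wrist');edges(c);print(blk(c));save(c,'w3.png',(150,50,430,260),2.8)
E
```

```text
[85.3 24.2 89.9] 0.03480558020604164 [-0.29717113  0.99298547  0.0430653 ]
block x [-0.4 78.7] y [ 0.3 39.8]
  at x 5 y [ 0.2 40. ]
  at x 25 y [ 0.4 39.8]
  at x 45 y [ 0.5 39.7]
  at x 65 y [ 0.6 39.5]
side fence y [-5.7 -0.2]
foot fence x [-61.9  -1.1]
('block ctr', array([38.9, 20. ]), 40.0, 79.7, 'ang', 89.8, 'h', np.float64(27.2), 'tilt deg', array([-0.1,  0.1]), np.int64(7618))
```

View pics/w3.png

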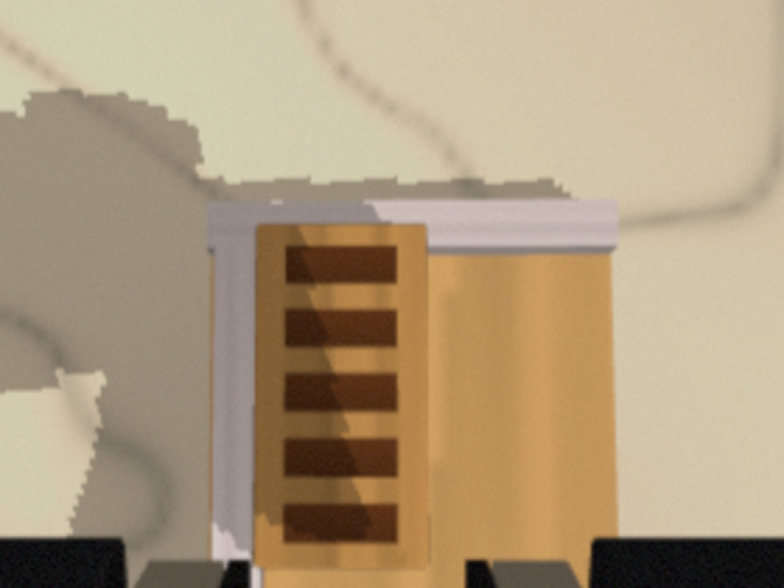

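The block sits flat against the foot fence (row 225) and side fence (column 256), square to within about 0.2°, and free of the gripper. Regrasping now.

```bash
python3 - <<'E'
from h import *
go(rp(54,20.5,60.5),RT(10));go(rp(37,20.5,13.5),RT(10))
E
```

```text
travel [ 0.0379 -0.0076  0.076 ] dr [-0.     -0.0001 -0.0001] t 26.1
travel [ 0.0376 -0.0076  0.176 ] dr [-0.     -0.0001 -0.0001] t 26.1
```

Call:
jog_arm(travel=[[0.02, -0.0076, 0.02], [0.0379, -0.0076, 0.05], [0.0379, -0.0076, 0.076], [0.0378, -0.0076, 0.105], [0.0377, -0.0076, 0.135], [0.0376, -0.0076, 0.158], [0.0376, -0.0076, 0.17], [0.0376, -0.0076, 0.176], [0.0376, -0.0076, 0.176], [0.0376, -0.0076, 0.176]], dr=[[0, 0, 0], [0, 0, 0], [0, 0, 0], [0, 0, 0], [0, 0, 0], [0, 0, 0], [0, 0, 0], [0, 0, 0], [0, 0, 0], [0, 0, 0]], claw=[0.7, 0.7, 0.7, 0.7, 0.7, 0.7, 0.7, 0.7, 0.7, 0.7])

```text
time_s: 27.35
tcp_pos: [0.546, -0.0088, 0.0509]
eef_rot: [180.0, 10.0, 171.7]
contact_force: [0.2, 0.3, 0.4]
gripper_width: 0.0609
gripper_force: 0.0
```

Call:
jog_arm(travel=[[0, 0, 0], [0, 0, 0], [0, 0, 0], [0, 0, 0], [0, 0, 0], [0, 0, 0], [0, 0, 0], [0, 0, 0], [0, 0, 0], [0, 0, 0]], dr=[[0, 0, 0], [0, 0, 0], [0, 0, 0], [0, 0, 0], [0, 0, 0], [0, 0, 0], [0, 0, 0], [0, 0, 0], [0, 0, 0], [0, 0, 0]], claw=[0.6, 0.5, 0.4, 0.3, 0.3, 0.3, 0.3, 0.3, 0.3, 0.3], newtons=25)

```text
time_s: 28.6
tcp_pos: [0.5458, -0.0088, 0.0506]
eef_rot: [180.0, 10.0, 171.7]
contact_force: [-2.5, 1.3, 5.5]
gripper_width: 0.0397
gripper_force: 25.0
```

```bash
python3 - <<'E'
from h import *
s=r.get_state();print(inramp(s['tcp_pos']),s['gripper_width'],s['contact_force'])
edges(cam('wrist'),45)
# lift: up along rn 10 then world up
go(rp(37,20.5,13.5)+12*rn/1000,RT(10));go(rp(37,20.5,13.5)+20*rn/1000+[0,0,.07],RT(10))
E
```

```text
[37.4 20.6 13.7] 0.03971533479700653 [-2.52459695  1.31862838  5.45344784]
block x [-0.5 68.2] y [-11.   41.7]
  at x 5 y [ 0.7 40. ]
  at x 25 y [ 0.7 39.6]
  at x 45 y None
  at x 65 y [ 1. 40.]
side fence y None
foot fence x [-61.4  -1.1]
travel [ 0.009  -0.0003 -0.0218] dr [ 0. -0. -0.] t 28.65
travel [-0.0098 -0.0002 -0.1748] dr [ 0. -0. -0.] t 28.65
```

```bash
cat >> h.py <<'E'
Rr=R.from_matrix(np.c_[rx,ry,rn])
# block underside centre in the tool frame, from the grasp on the ramp (ramp mm)
tb=RT(10).inv().apply(rp(39,20.3,-.5)-rp(37.4,20.6,13.7))
def place(xy,yaw,z):
    Rt=R.from_euler('z',yaw,degrees=True)*Rr_inv_tool
    return np.array([*xy,z])-Rt.apply(tb),Rt
Rr_inv_tool=Rr.inv()*RT(10)
E
python3 - <<'E'
from h import *
print(tb)
p,Rt=place((.5152,-.2435),-19.2,.102);print(p,Rt.as_euler('xyz',degrees=True))
go(p,Rt)
E
```

```text
[-0.00636761 -0.0003      0.01279272]
[ 0.51378766 -0.2426905   0.1162    ] [180.         -20.03320381 160.8       ]
travel [-0.0272 -0.4721 -0.1286] dr [-0.0026  0.0831  0.0304] t 28.65
```

Call:
jog_arm(travel=[[0.004, 0, -0.008], [0.009, 0, -0.022], [0.008, 0, -0.04], [0.004, 0, -0.07], [0, 0, -0.105], [-0.004, 0, -0.135], [-0.008, 0, -0.16], [-0.01, 0, -0.175], [-0.01, 0, -0.175], [-0.01, 0, -0.175]], dr=[[0, 0, 0], [0, 0, 0], [0, 0, 0], [0, 0, 0], [0, 0, 0], [0, 0, 0], [0, 0, 0], [0, 0, 0], [0, 0, 0], [0, 0, 0]], claw=[0.3, 0.3, 0.3, 0.3, 0.3, 0.3, 0.3, 0.3, 0.3, 0.3], newtons=25)

```text
time_s: 29.9
tcp_pos: [0.5352, -0.0075, 0.137]
eef_rot: [-180.0, 9.9, 171.7]
contact_force: [-0.7, -0.2, -0.7]
gripper_width: 0.0399
gripper_force: 25.0
```

```bash
python3 - <<'E'
from h import *
p,Rt=place((.5152,-.2435),-19.2,.102);go(p,Rt);print(r.get_state()['tcp_pos'])
E
```

```text
travel [-0.0183 -0.4716  0.0455] dr [-0.0027  0.083   0.0304] t 29.9
[ 0.53524056 -0.0075293   0.13698289]
```

Call:
jog_arm(travel=[[-0.002, -0.04, -0.01], [-0.005, -0.1, -0.01], [-0.008, -0.17, -0.01], [-0.011, -0.24, -0.01], [-0.014, -0.31, 0], [-0.016, -0.38, 0.01], [-0.018, -0.43, 0.025], [-0.0183, -0.46, 0.038], [-0.0183, -0.4716, 0.0455], [-0.0183, -0.4716, 0.0455]], dr=[[0, 0.006, 0.002], [0, 0.018, 0.006], [-0.001, 0.03, 0.011], [-0.001, 0.042, 0.016], [-0.002, 0.054, 0.02], [-0.002, 0.066, 0.024], [-0.0025, 0.076, 0.028], [-0.0027, 0.083, 0.0304], [-0.0027, 0.083, 0.0304], [-0.0027, 0.083, 0.0304]], claw=[0.3, 0.3, 0.3, 0.3, 0.3, 0.3, 0.3, 0.3, 0.3, 0.3])

```text
time_s: 31.15
tcp_pos: [0.5137, -0.2426, 0.1158]
eef_rot: [180.0, -20.1, 160.8]
contact_force: [0.2, -0.3, 0.6]
gripper_width: 0.0397
gripper_force: 25.0
```

```bash
python3 - <<'E'
from h import *
p,Rt=place((.5152,-.2435),-19.2,.102);go(p,Rt)
for n in('scene','top','wrist'):
    c=cam(n);P=cloud(c)
    for nm,z0,z1 in(('block',.124,.136),('sole',.036,.05)):
        try: print(n,nm,rect(P,(.515,-.243),.06,z0,z1))
        except Exception as e: print(n,nm,'none')
    save(c,'p_'+n+'.png',{'scene':(120,120,230,220),'top':(340,200,440,290),'wrist':None}[n],1.4 if n=='wrist' else 6)
a=cv2.imread('pics/p_scene.png');b=cv2.imread('pics/p_wrist.png')
a=cv2.resize(a,(390,355));b=cv2.resize(b,(400,300));m=np.zeros((360,800,3),np.uint8);m[:355,:390]=a;m[:300,400:]=b;cv2.imwrite('pics/pair.png',m)
E
```

```text
travel [ 0.0001 -0.0002 -0.0009] dr [ 0.     -0.0001 -0.0001] t 31.15
scene block (array([ 526. , -236.8]), 82.5, 60.7, -65.7, 217, np.float64(130.4))
scene sole (array([ 515.1, -243.6]), 81.5, 44.1, -19.6, 398, np.float64(42.5))
top block (array([0., 0.]), 0.0, 0.0, 0.0, 0, np.float64(nan))
top sole (array([0., 0.]), 0.0, 0.0, 0.0, 0, np.float64(nan))
wrist block (array([ 511.5, -241.3]), 71.4, 69.6, 70.8, 12855, np.float64(130.5))
wrist sole (array([0., 0.]), 0.0, 0.0, 0.0, 0, np.float64(nan))
  return _methods._mean(a, axis=axis, dtype=dtype,
  ret = ret.dtype.type(ret / rcount)
```

View pics/pair.png

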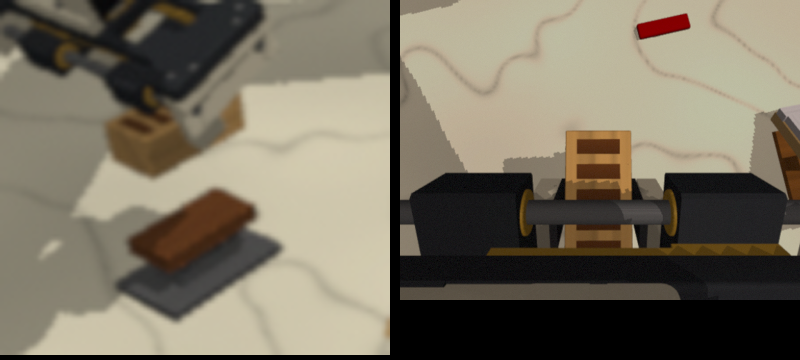

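The crop shows the block level above the sole, with the sole at about (195,230) in the left half. The top camera's view is blocked by the arm. I'll lower to about 4 mm above and compare edges in the scene camera.

```bash
python3 - <<'E'
from h import *
p,Rt=place((.5152,-.2435),-19.3,.047);go(p,Rt)
c=cam('wrist');P=cloud(c);q=P[np.isfinite(P[...,2])]
s=r.get_state();L=R.from_euler('xyz',s['eef_rot'],degrees=True)
b=L.inv().apply(q-s['tcp_pos'])
# block frame coords via tool: predicted block frame
B=(L*Rr_inv_tool.inv());o=s['tcp_pos']+L.apply(tb);w=B.inv().apply(q-o)*1000
m=(np.abs(w[:,1])<30)&(w[:,2]>22)&(w[:,2]<32)&(w[:,0]<-14)&(w[:,0]>-60)
print('near end x',np.percentile(w[m,0],[.3,1]),'y',np.percentile(w[m,1],[.5,99.5]),'h',np.median(w[m,2]))
A=np.c_[w[m,:2],np.ones(m.sum())];print('tilt',np.degrees(np.linalg.lstsq(A,w[m,2],rcond=None)[0][:2]))
E
```

```text
travel [-0.0377 -0.0018  0.1056] dr [-0.0001  0.0003  0.0004] t 31.3
near end x [-39.03877136 -38.90705677] y [-19.46867253  19.84405046] h 27.623826960103962
tilt [0.22258629 0.11087359]
```

Call:
jog_arm(travel=[[-0.002, 0, 0.006], [-0.006, 0, 0.018], [-0.012, 0, 0.034], [-0.018, -0.001, 0.052], [-0.024, -0.001, 0.068], [-0.029, -0.0015, 0.082], [-0.033, -0.0018, 0.093], [-0.036, -0.0018, 0.101], [-0.0377, -0.0018, 0.1056], [-0.0377, -0.0018, 0.1056]], dr=[[0, 0, 0], [0, 0, 0], [0, 0, 0], [0, 0, 0], [0, 0, 0], [0, 0, 0], [0, 0, 0], [0, 0, 0], [0, 0, 0.0004], [0, 0, 0.0004]], claw=[0.3, 0.3, 0.3, 0.3, 0.3, 0.3, 0.3, 0.3, 0.3, 0.3])

```text
time_s: 32.6
tcp_pos: [0.5136, -0.2433, 0.0605]
eef_rot: [-180.0, -20.0, 160.6]
contact_force: [0.2, -0.4, -1.0]
gripper_width: 0.0399
gripper_force: 25.0
```

```bash
python3 - <<'E'
from h import *
p,Rt=place((.5152,-.2435),-19.3,.043);go(p,Rt);s=r.get_state();print(s['contact_force'].round(1))
c=cam('scene');P=cloud(c);q=P[np.isfinite(P[...,2])]
Z=R.from_euler('z',-19.3,degrees=True);w=Z.inv().apply(q-[.5152,-.2435,0])*1000
# vertical faces: +x end and +y side seen by the scene camera
for nm,z0,z1 in(('block',50,70),('sole',31,40)):
    k=(w[:,2]>z0)&(w[:,2]<z1)
    e=k&(abs(w[:,1])<16)&(w[:,0]>30)&(w[:,0]<50);f=k&(abs(w[:,0])<36)&(w[:,1]>10)&(w[:,1]<30)
    print(nm,'+x face',np.median(w[e,0]).round(2),e.sum(),'+y face',np.median(w[f,1]).round(2),f.sum(), 'slope',np.polyfit(w[f,0],w[f,1],1)[0].round(4) if f.sum()>5 else None, 'pct',np.percentile(w[f,1],[10,90]).round(1), np.percentile(w[e,0],[10,90]).round(1))
save(c,'s5.png',(140,150,220,215),10)
E
```

```text
travel [-0.0023  0.0013  0.0063] dr [-0.      0.0001 -0.0001] t 32.6
[ 0.2 -0.4 -1. ]
block +x face 39.1 60 +y face 20.18 100 slope -0.002 pct [18.7 21.6] [38.  40.2]
sole +x face 39.14 23 +y face 19.38 70 slope 0.0105 pct [18.2 20.8] [38.5 39.8]
```

View pics/s5.png

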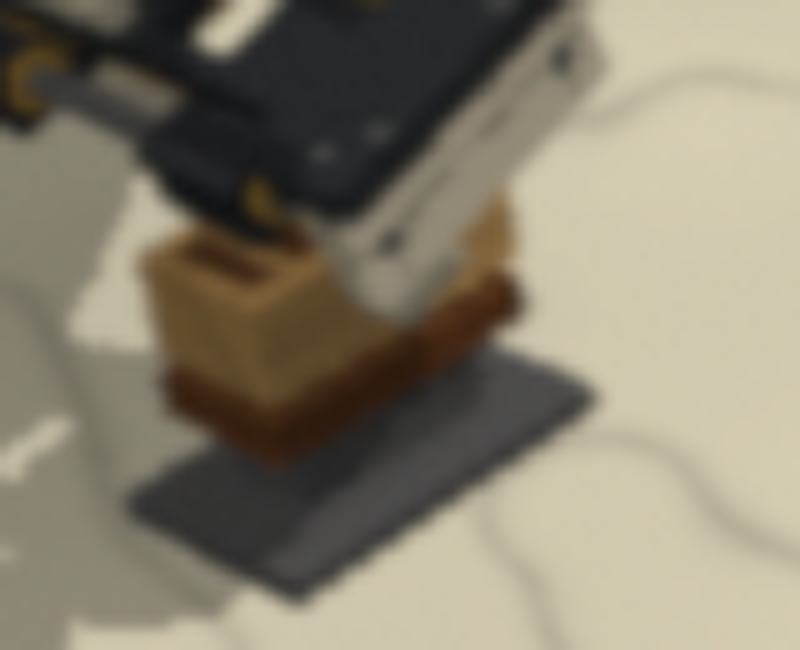

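The crop shows the block just above the sole with its edges nearly matching at the corner (270,440). I'll refine the offset without the finger pixels.

```bash
python3 - <<'E'
from h import *
Z=R.from_euler('z',-19.3,degrees=True);W=[]
for i in range(6):
    c=cam('scene');P=cloud(c);q=P[np.isfinite(P[...,2])];W.append(Z.inv().apply(q-[.5152,-.2435,0])*1000)
w=np.vstack(W)
for nm,z0,z1 in(('block',50,70),('sole',31,40)):
    k=(w[:,2]>z0)&(w[:,2]<z1)
    e=k&(abs(w[:,1])<16)&(w[:,0]>34)&(w[:,0]<45);f=k&(w[:,0]>-36)&(w[:,0]<36)&(w[:,1]>14)&(w[:,1]<26)
    if 1: f&=~((w[:,0]>-22)&(w[:,0]<16))
    pf=np.polyfit(w[f,0],w[f,1],1);pe=np.polyfit(w[e,1],w[e,0],1)
    print(nm,'x',pe.round(4),e.sum(),'y',pf.round(4),f.sum(),'med',np.median(w[f&(w[:,0]>16),1]).round(2),np.median(w[f&(w[:,0]<-22),1]).round(2))
for nm,args in(('a',((.5152,-.2435),-19.0,.0425)),):
    p,Rt=place(*args);go(p-Z.apply([0,.0005,0]),Rt)
E
```

```text
block x [3.4000e-03 3.9069e+01] 363 y [-5.20000e-03  2.03928e+01] 453 med 20.35 20.66
sole x [-4.20000e-03  3.90605e+01] 141 y [-1.00000e-03  1.94612e+01] 205 med 19.46 19.37
travel [-0.0026  0.0002  0.0077] dr [ 0.0002  0.0001 -0.0009] t 32.95
```

Call:
jog_arm(travel=[[0, -0.001, 0], [0, -0.0018, 0], [-0.0005, -0.0018, 0.0015], [-0.001, -0.0018, 0.003], [-0.0015, -0.0018, 0.0045], [-0.002, -0.0018, 0.0058], [-0.0023, -0.0018, 0.0068], [-0.0027, -0.0018, 0.0077], [-0.0027, -0.0018, 0.0077], [-0.0027, -0.0018, 0.0077]], dr=[[0, 0, -0.0004], [0.0002, 0, -0.0007], [0.0002, 0, -0.0007], [0.0002, 0, -0.0007], [0.0002, 0, -0.0007], [0.0002, 0, -0.0007], [0.0002, 0, -0.0007], [0.0002, 0, -0.0007], [0.0002, 0, -0.0007], [0.0002, 0, -0.0007]], claw=[0.3, 0.3, 0.3, 0.3, 0.3, 0.3, 0.3, 0.3, 0.3, 0.3])

```text
time_s: 34.2
tcp_pos: [0.5133, -0.2441, 0.0565]
eef_rot: [-180.0, -20.0, 160.9]
contact_force: [-0.2, -0.5, -0.5]
gripper_width: 0.0397
gripper_force: 25.0
```

```bash
cat > sc.py <<'E'
from h import *
print(r.get_state()['contact_force'].round(1),r.get_state()['tcp_pos'].round(4))
Z=R.from_euler('z',-19.3,degrees=True);W=[]
for i in range(6):
    c=cam('scene');P=cloud(c);q=P[np.isfinite(P[...,2])];W.append(Z.inv().apply(q-[.5152,-.2435,0])*1000)
w=np.vstack(W)
for nm,z0,z1 in(('block',46,68),('sole',31,40)):
    k=(w[:,2]>z0)&(w[:,2]<z1)
    e=k&(abs(w[:,1])<16)&(w[:,0]>34)&(w[:,0]<45);f=k&(w[:,0]>-36)&(w[:,0]<36)&(w[:,1]>14)&(w[:,1]<26)
    f&=~((w[:,0]>-22)&(w[:,0]<16))
    print(nm,'x',np.polyfit(w[e,1],w[e,0],1).round(4),'y',np.polyfit(w[f,0],w[f,1],1).round(4),f.sum())
t=(abs(w[:,0]-32)<6)&(abs(w[:,1])<15)&(w[:,2]>60);print('top z',np.median(w[t,2]))
E
python3 sc.py
```

```text
[-0.2 -0.5 -0.5] [ 0.5133 -0.2441  0.0565]
block x [-5.10000e-03  3.88581e+01] y [5.70000e-03 1.93942e+01] 463
sole x [2.0000e-04 3.9043e+01] y [-2.00000e-04  1.96574e+01] 211
top z 166.54329834671955
```

Call:
jog_arm(travel=[[0, 0.0004, 0], [-0.0005, 0.0004, 0], [-0.0005, 0.0004, 0.0005], [-0.0006, 0.0004, 0.001], [-0.0008, 0.0004, 0.0015], [-0.001, 0.0004, 0.002], [-0.0012, 0.0004, 0.0025], [-0.0012, 0.0004, 0.0025], [-0.0012, 0.0004, 0.0025], [-0.0012, 0.0004, 0.0025]], dr=[[0, 0, 0.0003], [0, 0, 0.0003], [0, 0, 0.0003], [0, 0, 0.0003], [0, 0, 0.0003], [0, 0, 0.0003], [0, 0, 0.0003], [0, 0, 0.0003], [0, 0, 0.0003], [0, 0, 0.0003]], claw=[0.3, 0.3, 0.3, 0.3, 0.3, 0.3, 0.3, 0.3, 0.3, 0.3])

```text
time_s: 35.75
tcp_pos: [0.5135, -0.244, 0.0553]
eef_rot: [-179.9, -20.0, 160.8]
contact_force: [-0.5, -0.1, 1.2]
gripper_width: 0.0399
gripper_force: 25.0
```

```bash
python3 sc.py
```

```text
[-0.5 -0.1  1.2] [ 0.5135 -0.244   0.0553]
block x [-6.10000e-03  3.89511e+01] y [1.40000e-03 1.95207e+01] 462
sole x [-1.20000e-03  3.90368e+01] y [-1.10000e-03  1.94572e+01] 213
top z 164.41022812363522
```

Call:
jog_arm(travel=[[0, 0, 0.0003], [-0.0002, 0, 0.0006], [-0.0003, 0, 0.0009], [-0.0004, 0, 0.0012], [-0.0005, 0, 0.0014], [-0.0005, 0, 0.0014], [-0.0005, 0, 0.0014], [-0.0005, 0, 0.0014], [-0.0005, 0, 0.0014], [-0.0005, 0, 0.0014]], dr=[[0, 0, 0], [0, 0, 0], [0, 0, 0], [0, 0, 0], [0, 0, 0], [0, 0, 0], [0, 0, 0], [0, 0, 0], [0, 0, 0], [0, 0, 0]], claw=[0.3, 0.3, 0.3, 0.3, 0.3, 0.3, 0.3, 0.3, 0.3, 0.3])

```text
time_s: 37.3
tcp_pos: [0.5134, -0.244, 0.0552]
eef_rot: [-179.9, -20.0, 160.8]
contact_force: [-1.6, 2.5, 8.5]
gripper_width: 0.0401
gripper_force: 25.0
```

Seated with 8.5 N. Releasing and backing off.

Call:
jog_arm(travel=[[0, 0, -0.0006], [0, 0, -0.0006], [0, 0, -0.0006], [0, 0, -0.0006], [0, 0, -0.0006], [0, 0, -0.0006], [0, 0, -0.02], [0, 0, -0.06], [0, 0, -0.1], [0, 0, -0.12]], dr=[[0, 0, 0], [0, 0, 0], [0, 0, 0], [0, 0, 0], [0, 0, 0], [0, 0, 0], [0, 0, 0], [0, 0, 0], [0, 0, 0], [0, 0, 0]], claw=[0.3, 0.48, 0.52, 0.6, 0.65, 0.65, 0.65, 0.65, 0.65, 0.65], newtons=5)

```text
time_s: 38.55
tcp_pos: [0.5338, -0.2511, 0.1123]
eef_rot: [-180.0, -19.9, 160.8]
contact_force: [-0.3, 0.5, -0.8]
gripper_width: 0.0564
gripper_force: 0.0
```

```bash
python3 sc.py; python3 -c "
from h import *
go([.5013,-.2332,.2601],down(160.6))"
```

```text
[-0.3  0.5 -0.8] [ 0.5338 -0.2511  0.1123]
block x [1.10000e-03 3.89733e+01] y [2.00000e-03 1.95876e+01] 550
sole x [4.00000e-04 3.90491e+01] y [5.00000e-04 1.95272e+01] 200
top z 70.83983834590668
travel [ 0.1685  0.012  -0.2579] dr [-0.0002 -0.0558  0.0006] t 38.85
```

Flush to within about 0.1 mm, and the top is at 70.8 mm (70 expected). One last check with the arm well clear, from the pose where I measured the sole.

Call:
jog_arm(travel=[[0, 0, -0.04], [0.02, 0, -0.09], [0.05, 0.003, -0.14], [0.09, 0.006, -0.19], [0.13, 0.009, -0.23], [0.155, 0.012, -0.25], [0.1685, 0.012, -0.258], [0.1685, 0.012, -0.258], [0.1685, 0.012, -0.258], [0.1685, 0.012, -0.258]], dr=[[0, 0, 0], [0, -0.01, 0], [0, -0.02, 0], [0, -0.03, 0], [0, -0.045, 0], [0, -0.0558, 0], [0, -0.0558, 0], [0, -0.0558, 0], [0, -0.0558, 0], [0, -0.0558, 0]], claw=[0.65, 0.65, 0.65, 0.65, 0.65, 0.65, 0.65, 0.65, 0.65, 0.65])

```text
time_s: 40.1
tcp_pos: [0.502, -0.2335, 0.2594]
eef_rot: [-179.9, -0.1, 160.8]
contact_force: [-0.3, -0.8, 0.7]
gripper_width: 0.0569
gripper_force: 0.0
```

```bash
python3 - <<'E'
from h import *
c=cam('wrist');print(rect(cloud(c),(.515,-.244),.06,.063,.076), 'sole was 515.9 -245.4 yaw -19.0')
c=cam('scene');P=cloud(c);print(rect(P,(.515,-.244),.06,.066,.076))
for t in('canister','jar','key_cover','clip'):
    for q in r.boxes_of(t,'scene')[:1]:
        e=np.array(q['extent']).round().astype(int);print(t,e,P[(e[1]+e[3])//2,(e[0]+e[2])//2].round(3))
E
```

```text
(array([ 515.5, -244.9]), 80.0, 40.1, -19.1, 3269, np.float64(68.8)) sole was 515.9 -245.4 yaw -19.0
(array([ 515.3, -242.8]), 83.9, 44.3, -18.2, 368, np.float64(70.5))
jar [ 86 218 126 264] [ 0.753 -0.259  0.057]
clip [372 285 401 303] [0.686 0.277 0.003]
```

Both cameras put the block flush with the sole to about 0.5 mm or better, and the jar and clip haven't moved. Handing in.

```bash
python3 -c "
from h import *
print(r.close_job())"
```

```text
the job is handed in; nothing more can be done
None
```

The beech block was laid on the ramp, pushed square against both fences and let go there, then regrasped and set on the sole, flush to about 0.5 mm by camera, and the job was handed in at about 40 s of 64 s; in the final check the jar and clip were unmoved, but the canister and key cover were not detected, so I did not confirm those two.

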